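Level the worktop shelf and hold the spirit level down

ROBOT

A 6-joint arm with a two-finger parallel gripper is mounted at the origin on a cart in front of the work surface, level with it; the furniture and walls round the work are solid. World frame = base frame: x ahead of the robot, y to its left, z up, the work surface at z = 0. Lengths are in mm, angles in rad, forces in N, time in s.
With the tool pointing down it reaches from about 275 to 750 mm from the base axis. Payload 10.2 kg.
Tool frame: the origin (TCP) lies between the finger pads; the fingertips stand 11 mm ahead of it and the grasp point (between the pads) lies 8 mm behind it (ctrl.nose_length is the distance from the TCP to the fingertips, in mm); x points along the fingers, y is the direction in which the jaws open and shut, and the axes are right-handed (so a half turn about x gives the same grasp; the last joint's range is limited). The gripper opens to 85 mm and grips with 20 to 120 N. Pads are 22 mm wide; open, the fingers measure 114 mm over their backs; the gripper's body (76 mm by 85 mm) begins 54 mm behind the grasp point. The pads swing forward as they close: fully open they stand 13 mm farther back than shut.
Start: joints at [-1.364, 0.313, 1.498, -0, 1.331, -0.223], TCP at [218.75, -477.263, 242.294] pointing down, gripper open.
Joint ranges: [-2.94, 2.94], [-0.97, 2.17], [0.19, 2.56], [-1.23, 4.37], [0.02, 3.11], [-2.88, 2.88]. Speed limits (rad/s): [2.39, 2.39, 3.01, 3.14, 3.14, 3.14].

INTERFACE

Orientations are given as a unit quaternion [w, x, y, z].
In Python, from rig import ctrl, capture, ticket gives the robot as it stands.
- The arm moves only by the tool step_arm, never from a script. Its argument "commands" is a list of rows, each a list of 2 entries, a list of its own where there are three numbers: the shift along the world's x, y, z normalised to -1 to 1, where 1 is 0.04 m, then the turn about the world's z normalised to -1 to 1, where 1 is 180 degrees. A call has 1 to 5 rows; each row shifts and turns the commanded pose from where the row before left it; what a row does not reach is not made up. A row lasts 1/10 s, in which the tool goes at most 50 mm and 8.59 degrees, less where a joint would pass 70% of its speed; a pose out of reach is approached as far as the arm can. A call with a number of a shift or a turn outside -1 to 1 is refused whole. A call with a gripper value outside its range is refused whole. "gripper" is the closure, from -1 (fully open) to 1 (shut), so that 0 is half open, set as the call begins (left out, the last holds). The fingers move at their own pace and stop on an object; "force" is the grip in N (left out, the last holds). Time passes only in rows, so rows that do not move let the fingers close. It gives the time, the measured TCP pose, the force and the opening at its end, in the units of the state.
- ctrl.sense(): the state, without advancing time (a new reading comes with each control period).
- capture(name): name is "scene" or "side" or "wrist"; returns a dict with "image" (480x640x3 uint8, blue, green, red), "fov_y" (degrees; the focal length in pixels is half the picture's height over the tangent of half this angle, whatever the lens; pixels are square), "cx", "cy" (the principal point, pixels), "origin" and "orientation" of the camera in the world. Camera axes: x right, y down, z forward; pixel columns grow to the right and rows downward; lengths in mm; the calibration is good to about 2 mm. A picture is of the moment at which its call begins. There is no depth.
- ticket.finish_job(): hands the job in, once; it reports no verdict.
The state is a dict: "time_s": time; "joints": joint angles; "dq": joint speeds; "tau": joint torques, N m; "eef_pos": TCP position; "ee_rot": TCP orientation; "force": force on the tool from outside, world axes, zero at the start; "wrist_torque": the same for the moment, N m; "grip_width": opening from 0.0 (shut) to 1.0 (fully open).
Only numpy, scipy, OpenCV 4.12 (cv2) and the standard library are available. Lean on these libraries where they do the work, as an engineer would, in place of code of your own. Each camera call takes 0.05 s, during which the arm holds its last target.

TASK

The little raised wooden shelf on the worktop sags at its right end, where it stands on a screw foot. Lift the loose white cap off the orange wing screw there and set the cap down upright on the open worktop beside the shelf, then turn the wing screw until the bubble of the spirit level that lies on the shelf sits centred between the two black lines. Then press the spirit level down flat on the shelf with the fingertips, firmly but not hard (around 10 N), leaving it lying along the shelf, and finish while still holding it pressed, with the bubble still between the lines; do not disturb the other things on the worktop.

Things in the scene. Friction and masses are not known exactly. Their poses are not given: they have to be found in the camera images.
- shelf_top (a point): Middle of the top of the wooden board (360 long, 130 deep, 16 mm thick). x away from the robot, y along it to the left, z up. It tips about a pivot line 150 mm to +y at its underside; level, this point is 66 mm above the worktop. At the start it sags to the right by 0.017 to 0.050 rad. Open worktop for the cap: its axis 260 mm to -y and 20 mm to -x of this point.
- wing_grip (a point): Point in the orange wing: upright bar 40 mm long (own x), 11 thick (own y), 28 high; 11 mm below its top, 30 mm above the board. z = screw axis. Below it on the board a steel boss 72 mm across, 6 high. CLOCKWISE from above raises this end of the shelf: 0.025 rad tilt (wing rises 7 mm) per rad. Stiff (0.25 N m), stays put; needs 0.7 to 2.0 rad. Under the cap at first.
- cap_tab (a point): Middle of the grip tab of the loose white cap: an upright fin on its top, 12 mm thick (x), 36 long (y); tab top 14 mm above this point, cap's top face 15 mm below it. It stands 20 mm to the cap's own -x (robot side) of the cap's axis. When the cap stands on the worktop this point is at z = 61 mm.
- cap_rim (a point): Centre of the open lower rim of the cap, on its axis (z up). The cap is a round cover, open below, 88 mm across, 46 mm high without the tab, wall 4 mm, about 80 g, standing on the board over the screw, round the steel boss (4 mm play).
- level_top (a point): Centre of the top of the spirit level: grey aluminium bar 150 mm long (y), 32 wide (x), 30 high, about 310 g, loose on the shelf along its length. The lime vial (70 mm, along y) is in its middle; dark press pads, 26 mm long, are centred 57 mm to either side of this point at the same height. The whole top is solid and may be pressed.
- vial_centre (a point): Middle of the vial (3.6 mm below the level's top), half-way between the two black ring lines (19 mm apart); axes as the level, y along it.
- bubble_centre (a point): Centre of the pale bubble (14 mm long). It floats to the higher end: 0.40 mm from vial_centre along the level's y per 0.001 rad of tilt (so 10 mm per rad of screw turn), to +y while the right end is low; settles in about a second. Centred: within 3 mm of vial_centre.
- salt: Glass salt shaker with grey top, 44 mm across, 90 mm high; bystander. Origin at the centre of its underside.
- jam_jar: Glass jar with red lid, 66 mm across, 82 mm high; bystander. Origin under its centre.
- pepper: Wooden pepper mill, 58 mm across, 170 mm high; bystander. Origin under its centre.
- tape: Roll of pale tape lying flat, 96 mm across, 25 mm high; bystander. Origin under its centre.
- scraper: Scraper with purple grip, 152 mm long (its y), lying; bystander. Origin under its centre.
- stand: The fixed legs of the shelf, which carry the board and the screw. Origin on the worktop below shelf_top; x and y as the shelf.
- cap: The white cap; origin at cap_rim.
- level: The spirit level; origin at the centre of its underside.

How it is judged:
By the outcome, as a careful person would: the job done as asked, in the order asked, and still so for the second after the job is handed in, while the arm keeps its last pose, push and grip.
It also fails if it takes over 72 s, if anything falls off the work surface, if the arm or the gripper's body presses on something with over 40 N, if the wrist force passes 120 N, or if a joint passes its speed limit or range.

## Working session

There is one attempt and no reset: what is moved stays moved. The work goes in short steps, Python scripts to look and compute and a tool call to move; the robot and the scene stay as the last step left them, time stands still between calls to the robot, and variables do not carry over. Pictures are saved under pics/ and viewed, and the job is handed in when it is done.

Besides the shell and the picture viewer there is one more tool, called after "Call:" as name(argument=value, ...) on one line, values as JSON. step_arm: Moves the arm, as the interface text tells. Its arguments: {"type":"object","properties":{"commands":{"type":"array","items":{"type":"array"}},"gripper":{"type":"number"},"force":{"type":"number"}},"required":["commands"]}

```bash
ls; mkdir -p pics
cat > h.py <<'E'
import numpy as np, cv2, pickle
from scipy.spatial.transform import Rotation as R
def shot(n,tag):
    from rig import capture
    c=capture(n); cv2.imwrite(f'pics/{tag}.png',c['image']); pickle.dump(c,open(f'pics/{tag}.pkl','wb')); return c
def load(tag): return pickle.load(open(f'pics/{tag}.pkl','rb'))
def rot(c):
    o=np.array(c['orientation'],float)
    if o.shape==(3,3): return o
    return R.from_quat([o[1],o[2],o[3],o[0]]).as_matrix()
def ray(c,u,v):
    f=240/np.tan(np.radians(c['fov_y'])/2)
    d=rot(c)@np.array([(u-c['cx'])/f,(v-c['cy'])/f,1]); return np.array(c['origin'],float),d/np.linalg.norm(d)
def onz(c,u,v,z):
    o,d=ray(c,u,v); return o+d*(z-o[2])/d[2]
def tri(*l):
    A=np.zeros((3,3));b=np.zeros(3);rs=[ray(*x) for x in l]
    for o,d in rs:
        P=np.eye(3)-np.outer(d,d);A+=P;b+=P@o
    p=np.linalg.solve(A,b); return p,[np.linalg.norm((np.eye(3)-np.outer(d,d))@(p-o)) for o,d in rs]
def proj(c,p):
    f=240/np.tan(np.radians(c['fov_y'])/2)
    q=rot(c).T@(np.array(p)-np.array(c['origin'])); return q[0]/q[2]*f+c['cx'],q[1]/q[2]*f+c['cy']
E
python3 - <<'E'
from h import *
from rig import ctrl
for n in ['scene','side','wrist']:
    c=shot(n,n+'0'); print(n,c['fov_y'],c['cx'],c['cy'],c['origin'],c['orientation'])
print(ctrl.sense())
E
```

```text
pics
scene 57.8143061456248 316.4323748653672 236.8315363137833 [ 95.77314865 500.21840761 662.09910494] [ 0.17812997 -0.40066548  0.8252385  -0.35597516]
side 51.631109156720925 320.1682089299556 244.58756902836333 [ 510.52012059 -566.81244353  605.46677966] [-0.45884175  0.88629133 -0.05770534  0.02494054]
wrist 65.29123909141778 321.68967769128443 238.63868171382174 [ 281.95938152 -449.06378926  374.76934021] [ 0.11834874  0.83339737 -0.53442277 -0.07638519]
{'time_s': 0.15, 'joints': array([-1.36440049e+00,  3.13306698e-01,  1.49822589e+00,  3.41911635e-05,
        1.33095239e+00, -2.23385900e-01]), 'dq': array([ 0.00080752,  0.00092805, -0.0034384 ,  0.00051689,  0.00148033,
        0.0010466 ]), 'tau': array([ 1.74180870e-03, -4.12370574e+01, -2.59796280e+01, -1.28891693e-04,
        3.27102462e-03, -2.05843338e-05]), 'eef_pos': array([ 218.7230437 , -477.0947404 ,  241.88789285]), 'ee_rot': array([ 0.15046582,  0.69085806,  0.15109657, -0.69082922]), 'force': array([ 0.99307028, -0.08083758, -0.55513381]), 'wrist_torque': array([-0.0370881 , -0.00581614,  0.05333125]), 'grip_width': 1.0015629099986672}
```

View pics/scene0.png

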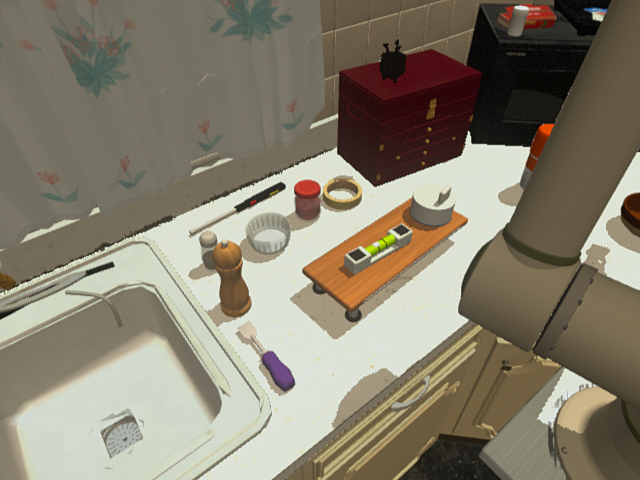

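View pics/side0.png

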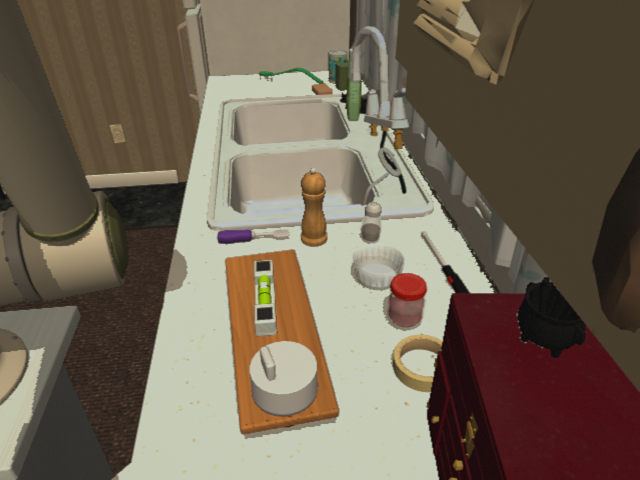

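View pics/wrist0.png

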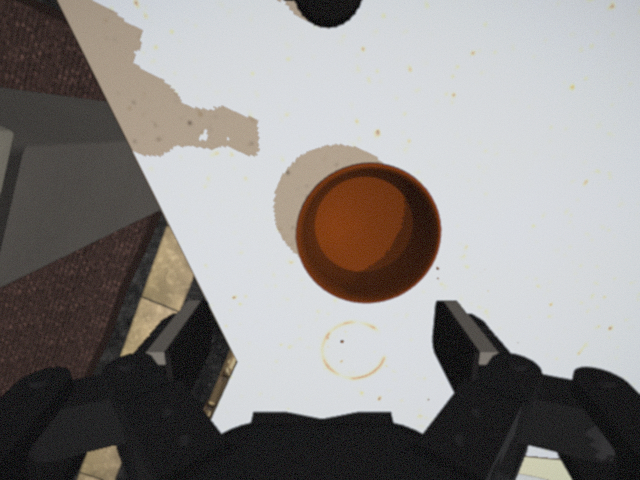

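Run:
```python
from h import *
s=load('side0')['image'];c=load('scene0')['image']
a=cv2.resize(s[240:440,200:350],None,fx=3,fy=3,interpolation=cv2.INTER_CUBIC)
b=cv2.resize(c[170:330,290:480],None,fx=4,fy=3.75,interpolation=cv2.INTER_CUBIC)
b=cv2.resize(c[170:320,290:480],None,fx=4,fy=4,interpolation=cv2.INTER_CUBIC)
cv2.imwrite('pics/a.png',a);cv2.imwrite('pics/b.png',b)
```

```text
(no output)
```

View pics/a.png

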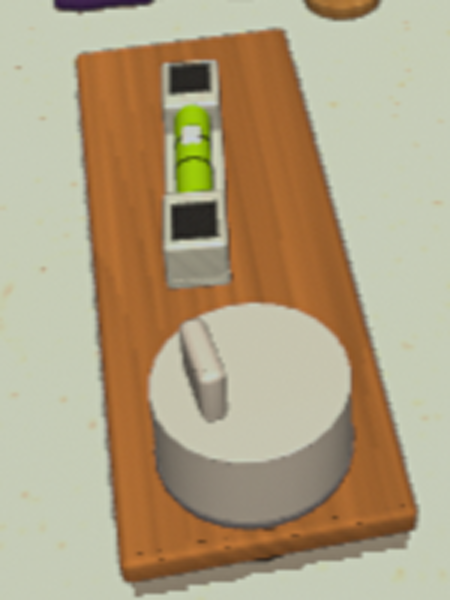

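View pics/b.png

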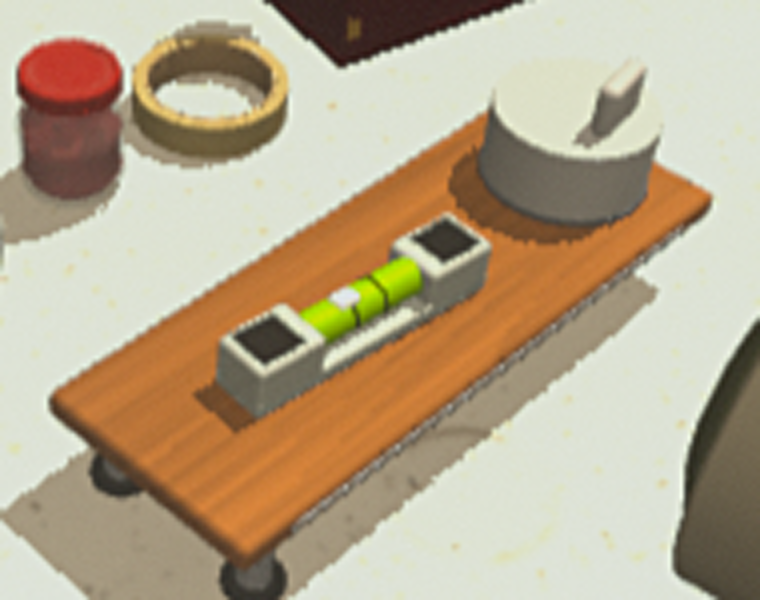

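Run:
```python
from h import *
s=load('side0');c=load('scene0')
S=lambda u,v:(s,200+u/3,240+v/3)
C=lambda u,v:(c,290+u/4,170+v/4)
np.set_printoptions(precision=1,suppress=True)
P={'tab+y':((190,322),(606,100)),'tab-y':((211,378),(638,66)),'A -x+y':((78,55),(245,552)),'B +x+y':((283,30),(52,400)),'D -x-y':((122,566),(710,195)),
'bub':((190,134),(345,297)),'pad+y':((190,79),(270,340)),'pad-y':((194,221),(447,240)),'ring1':((192,148),(353,315)),'ring2':((193,161),(380,290)),'capcentretop':((250,382),(576,108))}
for k,(a,b) in P.items():
    p,r=tri(S(*a),C(*b)); print(k,p,r[0])
```

```text
tab+y [ 489.  -116.4  129.6] 0.5884848087348894
tab-y [ 496.6 -149.7  130.8] 0.6248616111022345
A -x+y [425.7 173.8  63.6] 0.3250846449567968
B +x+y [550.8 184.7  61.3] 1.300387658749659
D -x-y [ 453.7 -180.4   56.1] 0.2397472033885187
bub [492.3  54.2  92.9] 0.03102660297555177
pad+y [493.3 101.2  93.5] 0.5739930668764746
pad-y [491.6 -13.1  91.9] 0.46246057576520616
ring1 [490.5  52.2  83.2] 2.3894842828572993
ring2 [490.9  34.8  88.9] 2.374888434597612
capcentretop [ 513.  -129.5  103.2] 0.00465539196403561
```

Run:
```python
from h import *
np.set_printoptions(precision=3,suppress=True)
q=[0.15046582,  0.69085806,  0.15109657, -0.69082922]
M=R.from_quat(q[1:]+q[:1]).as_matrix();print(M)
w=load('wrist0');print(rot(w))
print(M.T@(np.array(w['origin'])-[218.7,-477.1,241.9]), M.T@rot(w))
s=load('side0');
for p in [(503,-258,0),(463,-258,0),(503,-302,0)]: print(proj(s,p),proj(load('scene0'),p))
for u,v in [(430,475),(455,300),(520,185)]: print(onz(s,u,v,0))
c=load('scene0')
for u,v in [(380,179),(338,145),(525,185),(465,140)]: print(onz(c,u,v,0))
```

```text
[[-0.     0.417 -0.909]
 [ 0.001 -0.909 -0.417]
 [-1.    -0.001 -0.   ]]
[[ 0.417 -0.873 -0.254]
 [-0.909 -0.401 -0.116]
 [-0.001  0.279 -0.96 ]]
[-132.854    0.757  -69.219] [[-0.    -0.279  0.96 ]
 [ 1.     0.     0.   ]
 [-0.     0.96   0.279]]
(np.float64(286.3763640696676), np.float64(507.8833537745943)) (np.float64(465.9321370183227), np.float64(212.77354951431658))
(np.float64(253.09072304573402), np.float64(512.2482555104883)) (np.float64(480.0644929611897), np.float64(221.4884341226271))
(np.float64(289.08627535860006), np.float64(546.7037093478996)) (np.float64(477.55506382270266), np.float64(205.43729263244865))
[ 687.305 -240.32     0.   ]
[833.376  75.903   0.   ]
[1144.974  471.722    0.   ]
[ 727.586 -195.094    0.   ]
[ 923.506 -217.623    0.   ]
[ 479.26  -463.592    0.   ]
[ 713.026 -523.147    0.   ]
```

Call:
step_arm(commands=[[[0.685,0.86,0],0.0433],[[0.685,0.86,0],0.0433],[[0.685,0.86,0],0.0433],[[0.685,0.86,0],0.0433],[[0.685,0.86,0],0.0433]])

```text
time_s: 0.65
eef_pos: [356.5, -303.7, 242.2]
ee_rot: [0.374, 0.6, 0.374, -0.6]
force: [0.1, -0.7, -1.1]
grip_width: 1.001
```

Call:
step_arm(commands=[[[0.685,0.86,0],0.0433],[[0.685,0.86,0],0.0433],[[0.685,0.86,0],0.0433],[[0.685,0.86,0],0.0433],[[0.685,0.86,0],0.0433]])

```text
time_s: 1.15
eef_pos: [493.6, -131.6, 242.2]
ee_rot: [0.553, 0.441, 0.553, -0.441]
force: [0.2, -0.9, 0.2]
grip_width: 1.002
```

Call:
step_arm(commands=[[[0,0,0],0],[[0,0,0],0],[[0,0,0],0]])

```text
time_s: 1.45
eef_pos: [492.3, -133.9, 242.2]
ee_rot: [0.551, 0.443, 0.551, -0.443]
force: [-0.1, -0.2, 0.1]
grip_width: 1.0
```

Run:
```python
from h import *
shot('wrist','w1')
```

```text
(no output)
```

View pics/w1.png

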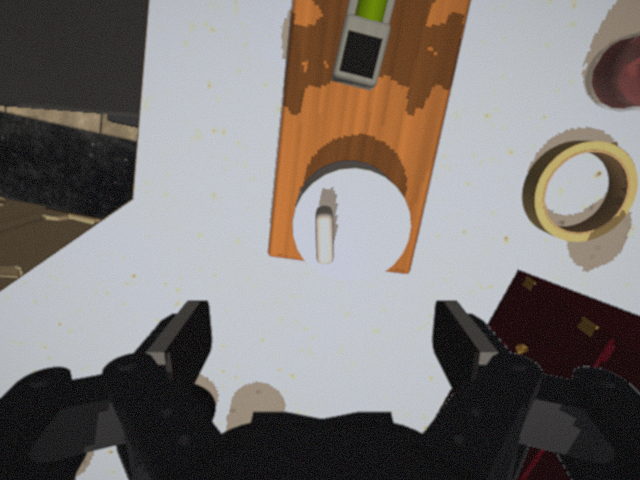

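Run:
```python
from h import *
np.set_printoptions(precision=1,suppress=True)
w=load('w1');s=load('side0');c=load('scene0')
cv2.imwrite('pics/w1z.png',cv2.resize(w['image'][150:290,260:440],None,fx=4,fy=4,interpolation=cv2.INTER_CUBIC))
a=onz(w,325.5,211,130);b=onz(w,325,261,130);print(a,b,(a+b)/2,np.arctan2(-(a-b)[0],(a-b)[1]))
print(onz(w,352,218,101.5))
q=[0.551,.443,.551,-.443];print(R.from_quat(q[1:]+q[:1]).as_matrix()[:,1])
```

```text
[ 489.5 -116.4  130. ] [ 496.9 -151.   130. ] [ 493.2 -133.7  130. ] 0.21110304025448604
[ 511.6 -123.2  101.5]
[1.  0.2 0. ]
```

View pics/w1z.png

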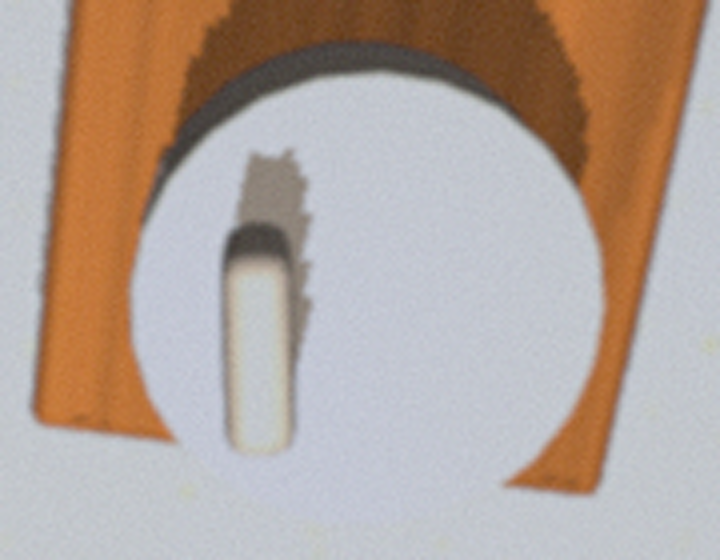

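Call:
step_arm(commands=[[[0.0,0,-0.8],0],[[0,0,-0.8],0],[[0,0,-0.8],0],[[0,0,-0.5],0],[[0,0,-0.2],0]])

```text
time_s: 2.0
eef_pos: [491.6, -133.8, 116.6]
ee_rot: [0.55, 0.443, 0.552, -0.443]
force: [-0.4, 0.9, -0.3]
grip_width: 1.003
```

Call:
step_arm(commands=[[[0,0,-0.05],0],[[0,0,0],0],[[0,0,0],0],[[0,0,0],0],[[0,0,0],0]], gripper=1, force=40)

```text
time_s: 2.5
eef_pos: [493.5, -133.5, 117.4]
ee_rot: [0.553, 0.443, 0.551, -0.442]
force: [5.8, 2.2, 10.7]
grip_width: 0.142
```

Call:
step_arm(commands=[[[0,0,0],0],[[0,0,0],0],[[0,0,0],0],[[0,0,0],0],[[0,0,0],0]])

```text
time_s: 3.0
eef_pos: [493.5, -133.5, 117.4]
ee_rot: [0.553, 0.443, 0.551, -0.442]
force: [-0.1, -0.4, 6.4]
grip_width: 0.134
```

Run:
```python
from h import *
c=shot('side','s1')['image']
cv2.imwrite('pics/s1z.png',cv2.resize(c[200:440,150:400],None,fx=2.5,fy=2.5,interpolation=cv2.INTER_CUBIC))
```

```text
(no output)
```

View pics/s1z.png

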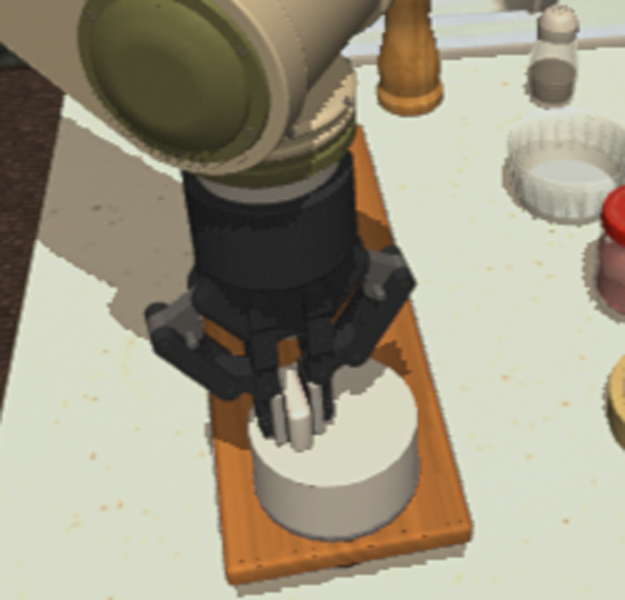

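Call:
step_arm(commands=[[[0,0,0.25],0],[[0,0,0.4],0],[[0,0,0.5],0],[[0,0,0.5],0],[[0,0,0.5],0]])

```text
time_s: 3.55
eef_pos: [492.5, -133.1, 203.6]
ee_rot: [0.552, 0.442, 0.552, -0.442]
force: [0.5, 0.3, -0.7]
grip_width: 0.132
```

Run:
```python
from h import *
from rig import ctrl
c=shot('side','s2')['image'];d=shot('scene','c2')['image']
print(ctrl.sense()['eef_pos'],ctrl.sense()['force'],ctrl.sense()['grip_width'])
cv2.imwrite('pics/s2z.png',np.hstack([cv2.resize(c[200:440,150:350],None,fx=2,fy=2),cv2.resize(d[100:340,300:500],None,fx=2,fy=2)]))
```

```text
[ 493.58476651 -133.64923324  204.96479478] [ 0.2421548   0.01851332 -0.81988989] 0.1310866793753685
```

View pics/s2z.png

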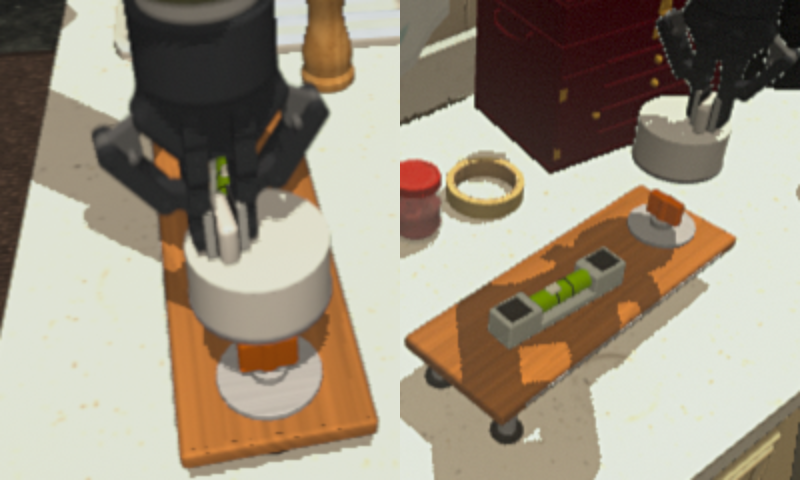

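Call:
step_arm(commands=[[[-0.06,-0.8,0],0],[[-0.06,-0.8,0],0],[[-0.06,-0.8,0],0],[[-0.06,-0.82,0],0],[[0,0,0],0]])

```text
time_s: 4.15
eef_pos: [482.3, -265.0, 201.0]
ee_rot: [0.551, 0.443, 0.551, -0.443]
force: [-0.1, -0.1, -1.9]
grip_width: 0.133
```

Call:
step_arm(commands=[[[0,0,-0.8],0],[[0,0,-0.8],0],[[0,0,-0.8],0],[[0,0,-0.6],0],[[0,0,-0.3],0]])

```text
time_s: 4.65
eef_pos: [482.1, -260.5, 67.7]
ee_rot: [0.55, 0.442, 0.553, -0.442]
force: [-0.3, 0.3, -0.6]
grip_width: 0.131
```

Call:
step_arm(commands=[[[0,0,-0.1],0],[[0,0,0],0],[[0,0,0],0]])

```text
time_s: 4.95
eef_pos: [483.7, -262.3, 67.4]
ee_rot: [0.552, 0.442, 0.551, -0.442]
force: [-0.4, 0.1, -1.1]
grip_width: 0.134
```

Call:
step_arm(commands=[[[0,0,-0.06],0],[[0,0,0],0]])

```text
time_s: 5.15
eef_pos: [483.3, -262.1, 64.2]
ee_rot: [0.552, 0.442, 0.551, -0.442]
force: [-1.2, 0.5, -1.3]
grip_width: 0.133
```

Call:
step_arm(commands=[[[0,0,-0.04],0],[[0,0,0],0]])

```text
time_s: 5.35
eef_pos: [483.1, -262.0, 62.2]
ee_rot: [0.552, 0.442, 0.552, -0.442]
force: [0.6, 0.9, -0.1]
grip_width: 0.132
```

Call:
step_arm(commands=[[[0,0,-0.03],0],[[0,0,0],0]])

```text
time_s: 5.55
eef_pos: [483.1, -262.0, 60.9]
ee_rot: [0.552, 0.442, 0.552, -0.442]
force: [-0.2, 0.1, -0.5]
grip_width: 0.136
```

Call:
step_arm(commands=[[[0,0,-0.025],0],[[0,0,0],0],[[0,0,0],0]])

```text
time_s: 5.85
eef_pos: [483.2, -262.1, 60.1]
ee_rot: [0.552, 0.442, 0.552, -0.442]
force: [0.1, 0.1, -0.5]
grip_width: 0.135
```

Run:
```python
from h import *
d=shot('scene','c3')['image']
cv2.imwrite('pics/c3z.png',cv2.resize(d[120:280,380:540],None,fx=4,fy=3.5))
```

```text
(no output)
```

View pics/c3z.png

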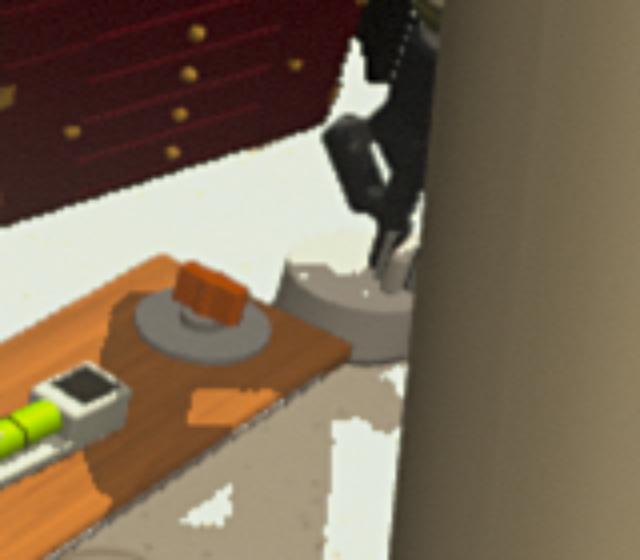

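Call:
step_arm(commands=[[[0,0,-0.04],0],[[0,0,0],0]])

```text
time_s: 6.1
eef_pos: [483.2, -262.1, 58.5]
ee_rot: [0.552, 0.442, 0.552, -0.442]
force: [0.3, 0.0, -1.1]
grip_width: 0.134
```

Call:
step_arm(commands=[[[0,0,-0.03],0],[[0,0,0],0]])

```text
time_s: 6.3
eef_pos: [483.2, -262.0, 58.3]
ee_rot: [0.552, 0.442, 0.552, -0.442]
force: [-3.4, 2.8, 9.2]
grip_width: 0.133
```

Call:
step_arm(commands=[[[0,0,0],0],[[0,0,0],0],[[0,0,0],0],[[0,0,0],0],[[0,0,0],0]], gripper=-0.2)

```text
time_s: 6.8
eef_pos: [483.1, -262.1, 57.2]
ee_rot: [0.552, 0.442, 0.552, -0.442]
force: [0.2, 0.3, 0.4]
grip_width: 0.602
```

Call:
step_arm(commands=[[[0,0,0.3],0],[[0,0,0.8],0],[[0,0,0.8],0],[[0,0,0.8],0],[[0,0,0.8],0]])

```text
time_s: 7.3
eef_pos: [483.0, -261.9, 199.6]
ee_rot: [0.552, 0.442, 0.551, -0.442]
force: [-0.8, -1.1, 0.3]
grip_width: 0.599
```

Call:
step_arm(commands=[[[0.3,0.8,0.2],0],[[0.3,0.8,0.2],0],[[0.3,0.8,0],0],[[0,0,0],0],[[0,0,0],0]], gripper=-1)

```text
time_s: 7.8
eef_pos: [519.2, -165.8, 214.0]
ee_rot: [0.552, 0.442, 0.552, -0.442]
force: [0.6, -0.7, -0.5]
grip_width: 1.001
```

Run:
```python
from h import *
w=shot('wrist','w4')
```

```text
(no output)
```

View pics/w4.png

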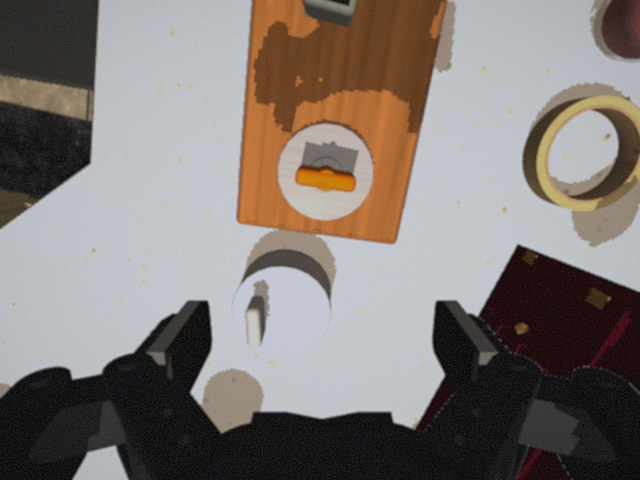

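Run:
```python
from h import *
np.set_printoptions(precision=1,suppress=True)
w=load('w4')
s=shot('side','s4');c=shot('scene','c4')
im=lambda x:cv2.resize(x,None,fx=4,fy=4,interpolation=cv2.INTER_CUBIC)
cv2.imwrite('pics/w4z.png',im(w['image'][110:230,270:390]))
cv2.imwrite('pics/s4z.png',cv2.resize(s['image'][230:440,180:360],None,fx=2.5,fy=2.5))
cv2.imwrite('pics/c4z.png',im(c['image'][160:290,320:500]))
```

```text
(no output)
```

View pics/w4z.png

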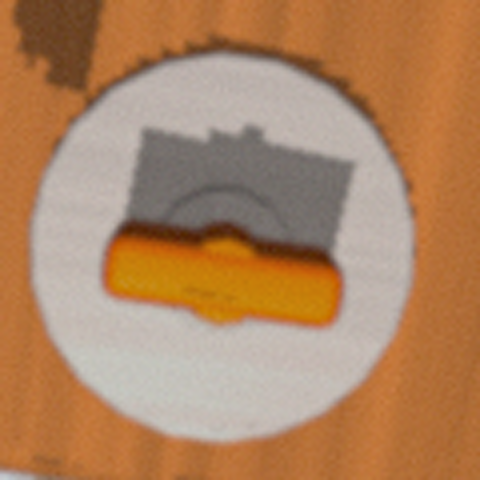

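View pics/s4z.png

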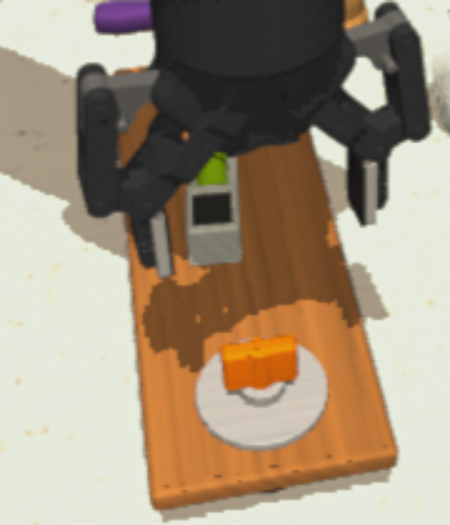

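View pics/c4z.png

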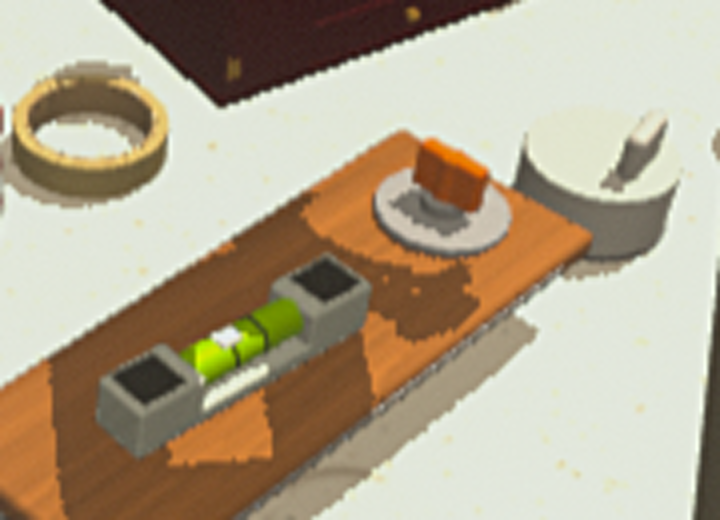

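Run:
```python
from h import *
np.set_printoptions(precision=1,suppress=True)
w=load('w4');s=load('s4');c=load('c4')
W=lambda u,v:(w,270+u/4,110+v/4);S=lambda u,v:(s,180+u/2.5,230+v/2.5);C=lambda u,v:(c,320+u/4,160+v/4)
for p in [((110,263),(224,350),(484,170)),((337,297),(296,342),(424,143))]:
    print(tri(W(*p[0]),S(*p[1])), tri(*[f(*q) for f,q in zip((W,S,C),p)]))
    print(onz(*W(*p[0]),99))
# boss centre at z=64
print(onz(*W(222,248),64.5), onz(*S(262,393),64.5))
```

```text
(array([ 494.3, -129.7,  101.1]), [np.float64(0.7723266319858204), np.float64(0.7723266319857908)]) (array([ 494.1, -129.7,  100.6]), [np.float64(0.653218094005743), np.float64(0.9338527809467959), np.float64(0.3164839166953815)])
[ 493.4 -130.    99. ]
(array([ 532. , -127.3,   98.4]), [np.float64(0.7511131819137931), np.float64(0.7511131819136072)]) (array([ 531.8, -127. ,   97.2]), [np.float64(0.6293580046016608), np.float64(1.197160918966783), np.float64(0.7596641340898492)])
[ 531.2 -127.2   99. ]
[ 512.  -127.1   64.5] [ 512.9 -130.4   64.5]
```

Call:
step_arm(commands=[[[-0.04,0.23,0],0.0453],[[-0.04,0.23,0],0.0453],[[-0.04,0.23,0],0.0453],[[-0.04,0.23,0],0.0453],[[0,0,0],0.0453]])

```text
time_s: 8.45
eef_pos: [512.4, -129.3, 213.4]
ee_rot: [0.672, 0.221, 0.672, -0.221]
force: [-0.1, -0.5, 0.8]
grip_width: 1.002
```

Call:
step_arm(commands=[[[0,0,0],0.0453],[[0,0,-0.5],0.0453],[[0,0,-0.5],0.0453],[[0,0,-0.5],0.0453],[[0,0,0],0.0453]])

```text
time_s: 8.95
eef_pos: [511.4, -129.7, 150.8]
ee_rot: [0.705, -0.026, 0.708, 0.028]
force: [1.0, 0.2, 1.1]
grip_width: 0.999
```

Call:
step_arm(commands=[[[0,0,0],0],[[0,0,0],0]])

```text
time_s: 9.15
eef_pos: [512.8, -130.0, 153.6]
ee_rot: [0.707, -0.024, 0.707, 0.024]
force: [-0.1, -0.0, 0.1]
grip_width: 1.001
```

Run:
```python
from h import *
from rig import ctrl
w=shot('wrist','w5');s=shot('side','s5')
q=ctrl.sense();print(q['eef_pos'],R.from_quat(np.roll(q['ee_rot'],-1)).as_matrix()[:,1],q['joints'])
cv2.imwrite('pics/w5z.png',np.hstack([w['image'],cv2.resize(s['image'][200:440,200:280],None,fx=2,fy=2)]))
```

```text
[ 512.85748426 -129.70098589  153.7231218 ] [-6.82521818e-02  9.97668004e-01 -4.39288376e-04] [-4.69352610e-01  4.07256139e-01  1.60845536e+00 -2.37463931e-05
  1.12505932e+00 -2.10844415e+00]
```

View pics/w5z.png

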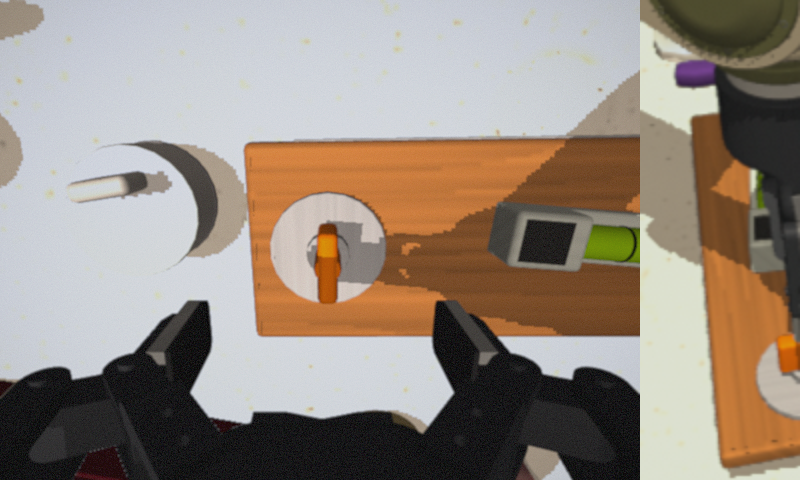

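Run:
```python
from h import *
np.set_printoptions(precision=1,suppress=True)
w=load('w5')
for p in [(327.5,226),(327.5,300)]: print(onz(w,*p,99))
print(proj(w,(512.8,-129.7,99)))
```

```text
[ 488.5 -129.9   99. ]
[ 530.1 -126.9   99. ]
(np.float64(324.6503383236365), np.float64(270.12528159087634))
```

Call:
step_arm(commands=[[[0,0.035,-0.5],0],[[0,0,-0.5],0],[[0,0,-0.5],0],[[0,0,-0.25],0],[[0,0,0],0]])

```text
time_s: 9.75
eef_pos: [512.4, -127.8, 82.6]
ee_rot: [0.706, -0.025, 0.707, 0.025]
force: [0.5, -0.3, -0.6]
grip_width: 1.004
```

Call:
step_arm(commands=[[[0,0,0],0],[[0,0,0],0],[[0,0,0],0],[[0,0,0],0],[[0,0,0],0]], gripper=1, force=60)

```text
time_s: 10.25
eef_pos: [513.3, -126.8, 85.0]
ee_rot: [0.707, -0.025, 0.706, 0.026]
force: [-11.8, 5.9, 17.4]
grip_width: 0.156
```

Call:
step_arm(commands=[[[0,0,0],0],[[0,0,0],0],[[0,0,0],0]])

```text
time_s: 10.55
eef_pos: [513.2, -126.9, 85.0]
ee_rot: [0.707, -0.025, 0.706, 0.026]
force: [-4.0, 7.6, 14.8]
grip_width: 0.15
```

Run:
```python
from h import *
from rig import ctrl
s=shot('side','s6');c=shot('scene','c6')
print(ctrl.sense()['wrist_torque'])
cv2.imwrite('pics/c6z.png',np.hstack([cv2.resize(s['image'][240:440,200:320],None,fx=3,fy=3),cv2.resize(c['image'][170:320,330:440],None,fx=4,fy=4)]))
```

```text
[1.7313953  0.55363149 0.01988653]
```

View pics/c6z.png

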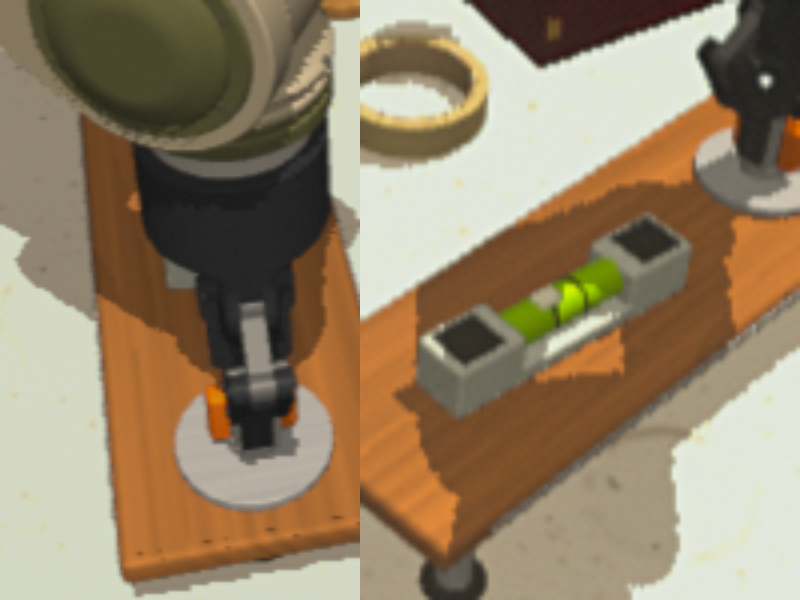

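Call:
step_arm(commands=[[[0,0,0.02],-0.01],[[0,0,0.02],-0.04],[[0,0,0.025],-0.04],[[0,0,0.025],-0.04],[[0,0,0],0]])

```text
time_s: 11.15
eef_pos: [513.0, -126.6, 87.8]
ee_rot: [0.697, 0.12, 0.697, -0.119]
force: [-1.2, 8.4, 9.8]
grip_width: 0.155
```

Run:
```python
from h import *
from rig import ctrl
s=shot('side','s7');c=shot('scene','c7')
q=ctrl.sense();print(q['force'],q['wrist_torque'],q['eef_pos'],R.from_quat(np.roll(q['ee_rot'],-1)).as_matrix()[:,1])
cv2.imwrite('pics/c7z.png',np.hstack([cv2.resize(s['image'][240:440,200:320],None,fx=3,fy=3),cv2.resize(c['image'][170:320,330:440],None,fx=4,fy=4)]))
```

```text
[-1.91533448  8.4844831   8.98881094] [ 1.52320637  0.21288407 -0.00580434] [ 512.96051209 -126.62356602   87.82023178] [0.33055518 0.94378457 0.00199006]
```

View pics/c7z.png

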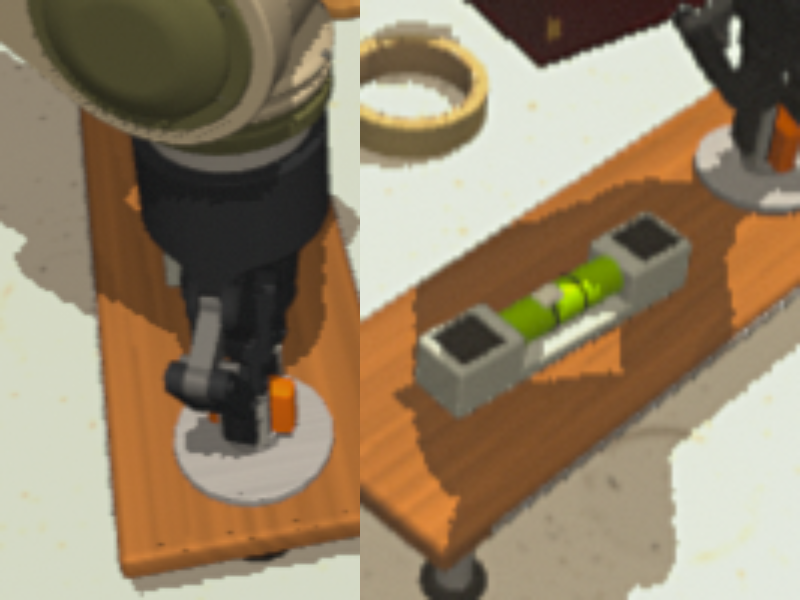

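Call:
step_arm(commands=[[[0,0.02,0.03],-0.04],[[0,0,0.03],-0.04],[[0,0,0.03],-0.04],[[0,0,0],0],[[0,0,0],0]])

```text
time_s: 11.75
eef_pos: [513.0, -126.2, 90.6]
ee_rot: [0.663, 0.248, 0.662, -0.247]
force: [1.4, 5.5, -0.5]
grip_width: 0.153
```

Call:
step_arm(commands=[[[0,0,0],0],[[0,0,0],0],[[0,0,0],0],[[0,0,0],0],[[0,0,0],0]])

```text
time_s: 12.25
eef_pos: [513.0, -126.2, 90.6]
ee_rot: [0.663, 0.248, 0.663, -0.247]
force: [2.7, 5.1, -0.9]
grip_width: 0.152
```

Call:
step_arm(commands=[[[0,0,0],0],[[0,0,0],0],[[0,0,0],0],[[0,0,0],0],[[0,0,0],0]])

```text
time_s: 12.75
eef_pos: [513.0, -126.2, 90.6]
ee_rot: [0.663, 0.248, 0.662, -0.247]
force: [2.2, 5.6, 0.0]
grip_width: 0.153
```

Run:
```python
from h import *
from rig import ctrl
s=shot('side','s8');c=shot('scene','c8')
q=ctrl.sense();print(q['force'],q['wrist_torque'],q['eef_pos'],R.from_quat(np.roll(q['ee_rot'],-1)).as_matrix()[:,1])
I=lambda c:cv2.resize(c['image'][215:275,340:430],None,fx=6,fy=6,interpolation=cv2.INTER_CUBIC)
J=lambda n:cv2.resize(load(n)['image'][215:280,335:435],None,fx=4,fy=4,interpolation=cv2.INTER_CUBIC)
cv2.imwrite('pics/c8z.png',np.vstack([np.hstack([J('c6'),J('c7')]),np.hstack([J('c8'),J('scene0')])]))
```

```text
[ 2.40278493  4.88521619 -0.12546629] [ 0.77504705 -0.33973159 -0.04420204] [ 512.97278321 -126.23816356   90.60429615] [0.65491834 0.75569826 0.00145308]
```

View pics/c8z.png

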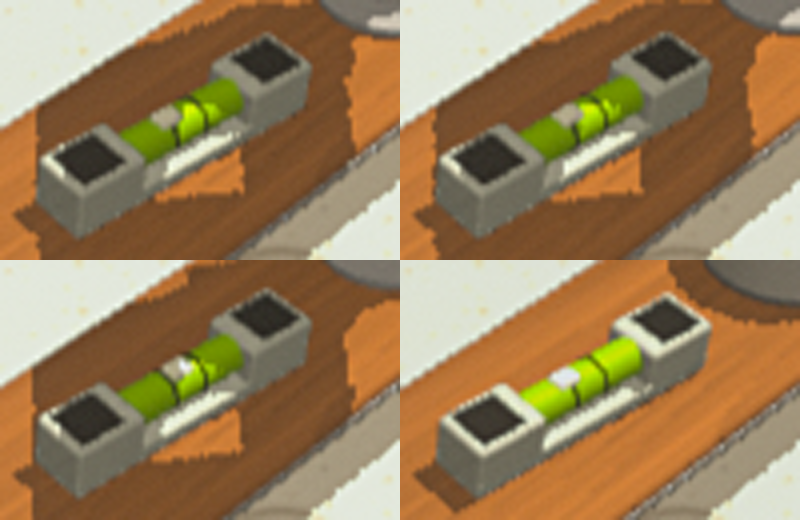

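Run:
```python
from h import *
J=lambda n:cv2.resize(load(n)['image'][220:265,352:402],None,fx=8,fy=8,interpolation=cv2.INTER_CUBIC)
cv2.imwrite('pics/c8y.png',np.hstack([J('c8'),J('scene0')]))
```

```text
(no output)
```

View pics/c8y.png

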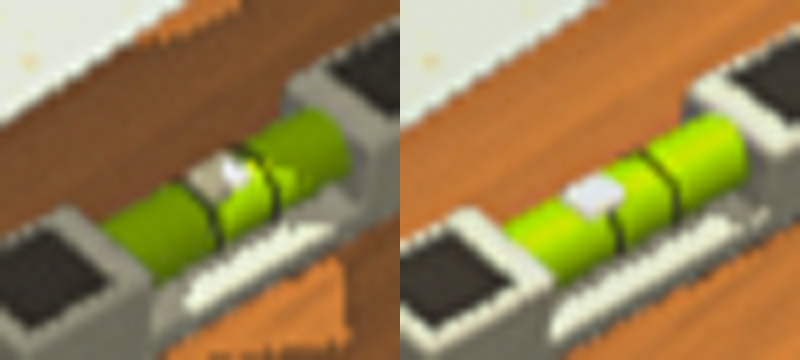

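Call:
step_arm(commands=[[[0,0.0,0.025],-0.035],[[0,0,0.025],-0.035],[[0,0,0],0],[[0,0,0],0],[[0,0,0],0]])

```text
time_s: 13.35
eef_pos: [512.9, -126.1, 92.2]
ee_rot: [0.631, 0.319, 0.632, -0.318]
force: [3.4, 6.2, -4.8]
grip_width: 0.152
```

Call:
step_arm(commands=[[[0,0,0],0],[[0,0,0],0],[[0,0,0],0],[[0,0,0],0],[[0,0,0],0]])

```text
time_s: 13.85
eef_pos: [512.9, -126.1, 92.2]
ee_rot: [0.631, 0.319, 0.632, -0.318]
force: [2.9, 6.2, -5.0]
grip_width: 0.153
```

Call:
step_arm(commands=[[[0,0,0],0],[[0,0,0],0],[[0,0,0],0],[[0,0,0],0],[[0,0,0],0]])

```text
time_s: 14.35
eef_pos: [512.9, -126.1, 92.2]
ee_rot: [0.631, 0.319, 0.632, -0.318]
force: [3.3, 5.2, -4.7]
grip_width: 0.149
```

Run:
```python
from h import *
from rig import ctrl
c=shot('scene','c9')
q=ctrl.sense();print(q['force'],q['wrist_torque'],q['eef_pos'],R.from_quat(np.roll(q['ee_rot'],-1)).as_matrix()[:,1])
J=lambda n:cv2.resize(load(n)['image'][220:265,352:402],None,fx=8,fy=8,interpolation=cv2.INTER_CUBIC)
cv2.imwrite('pics/c9y.png',np.hstack([J('c8'),J('c9')]))
```

```text
[ 3.69327001  5.41270267 -3.4777995 ] [ 0.71993676 -0.59400878 -0.00809585] [ 512.91153922 -126.07555027   92.18511944] [0.80390695 0.59475373 0.00127285]
```

View pics/c9y.png

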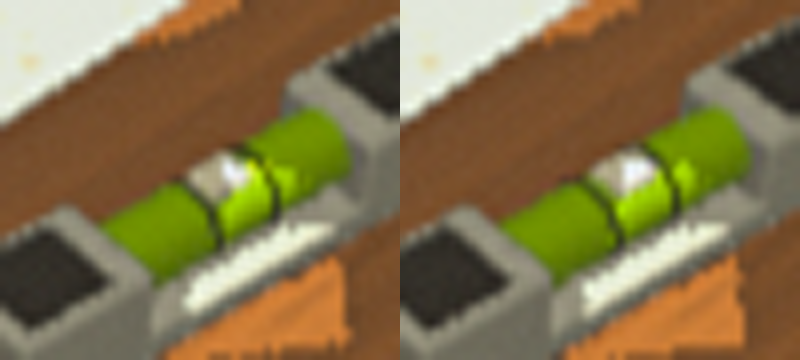

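Call:
step_arm(commands=[[[0,0,0],0],[[0,0,0],0],[[0,0,0],0],[[0,0,0],0],[[0,0,0],0]], gripper=-1)

```text
time_s: 14.9
eef_pos: [512.8, -127.2, 92.6]
ee_rot: [0.631, 0.318, 0.631, -0.318]
force: [0.1, -0.1, -0.2]
grip_width: 0.98
```

Call:
step_arm(commands=[[[0,0,0.4],0],[[0,0,0.7],0],[[0,0,0.8],0],[[0,0,0.6],0],[[0,0,0],0]])

```text
time_s: 15.4
eef_pos: [513.9, -127.6, 195.7]
ee_rot: [0.634, 0.318, 0.629, -0.318]
force: [-1.1, 0.3, -0.4]
grip_width: 0.996
```

Call:
step_arm(commands=[[[-0.075,0.6,0.1],0.0425],[[-0.075,0.6,0.1],0.0425],[[-0.075,0.6,0.1],0.0425],[[-0.075,0.6,0.1],0.0425],[[-0.075,0.6,0.1],0.0425]])

```text
time_s: 15.9
eef_pos: [497.2, -6.1, 211.8]
ee_rot: [0.701, 0.092, 0.702, -0.092]
force: [0.7, -0.2, 0.7]
grip_width: 1.001
```

Call:
step_arm(commands=[[[-0.075,0.6,0],0.0425],[[-0.075,0.65,0],0.0425],[[0,0,0],0],[[0,0,0],0]])

```text
time_s: 16.3
eef_pos: [491.6, 43.0, 211.9]
ee_rot: [0.707, -0.0, 0.707, 0.0]
force: [-0.2, -0.0, -0.6]
grip_width: 0.997
```

Run:
```python
from h import *
from rig import ctrl
w=shot('wrist','w10');s=shot('side','s10');c=shot('scene','c10')
q=ctrl.sense();print(q['force'],q['eef_pos'],R.from_quat(np.roll(q['ee_rot'],-1)).as_matrix()[:,1],q['joints'])
```

```text
[ 0.03051372 -0.23914668  0.95673024] [491.80844944  42.17346016 212.20132886] [ 1.15225640e-03  9.99999334e-01 -6.40686759e-05] [-1.52237654e-01  2.70643361e-01  1.63571730e+00 -1.36180982e-04
  1.23565104e+00 -1.72183689e+00]
```

View pics/w10.png

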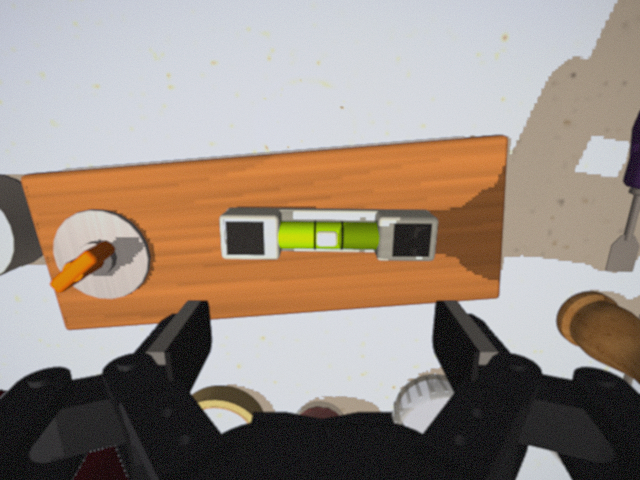

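View pics/s10.png

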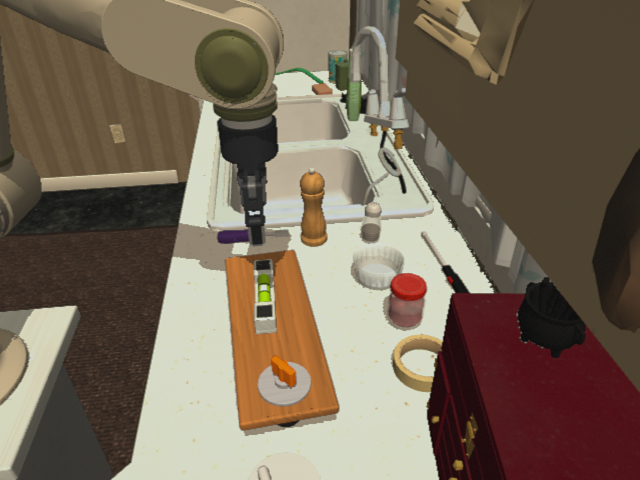

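Run:
```python
from h import *
np.set_printoptions(precision=1,suppress=True)
w=load('w10')
for p in [(245,238),(411,239.5),(327,239)]: print(onz(w,*p,96))
J=cv2.resize(w['image'][205:265,215:445],None,fx=3.4,fy=3.4,interpolation=cv2.INTER_CUBIC)
K=cv2.resize(w['image'][215:260,275:385],None,fx=7,fy=7,interpolation=cv2.INTER_CUBIC)[:, :782]
s=load('s10')
a=cv2.resize(s['image'][255:335,240:290],None,fx=3.5,fy=3.5,interpolation=cv2.INTER_CUBIC)
cv2.imwrite('pics/w10z.png',K);cv2.imwrite('pics/s10z.png',cv2.resize(a,None,fx=2,fy=2))
```

```text
[491.3 -11.5  96. ]
[492.3 103.3  96. ]
[492.   45.2  96. ]
```

View pics/w10z.png

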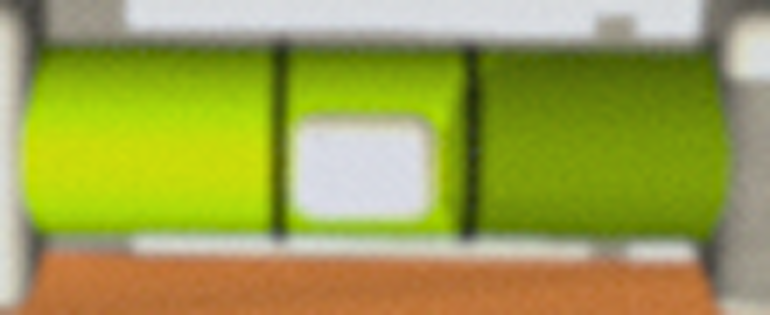

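View pics/s10z.png

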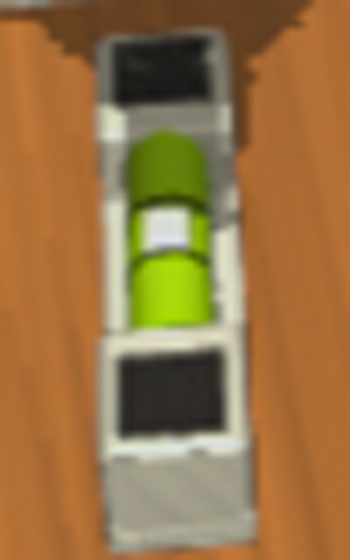

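Call:
step_arm(commands=[[[0,0.07,-0.5],0],[[0,0,-0.6],0],[[0,0,-0.6],0],[[0,0,-0.4],0],[[0,0,0],0]])

```text
time_s: 16.95
eef_pos: [490.8, 45.2, 126.6]
ee_rot: [0.706, 0.0, 0.709, -0.0]
force: [-0.7, -0.2, -0.2]
grip_width: 1.001
```

Call:
step_arm(commands=[[[0,0,-0.2],0],[[0,0,-0.1],0],[[0,0,0],0]])

```text
time_s: 17.25
eef_pos: [491.8, 45.6, 116.5]
ee_rot: [0.707, -0.0, 0.707, 0.0]
force: [0.2, -0.2, -0.2]
grip_width: 0.998
```

Run:
```python
from h import *
w=shot('wrist','w11');s=shot('side','s11');c=shot('scene','c11')
cv2.imwrite('pics/c11z.png',np.hstack([cv2.resize(s['image'][200:350,220:310],None,fx=3.2,fy=3.2),cv2.resize(c['image'][160:310,330:450],None,fx=3.2,fy=3.2)]))
```

```text
(no output)
```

View pics/c11z.png

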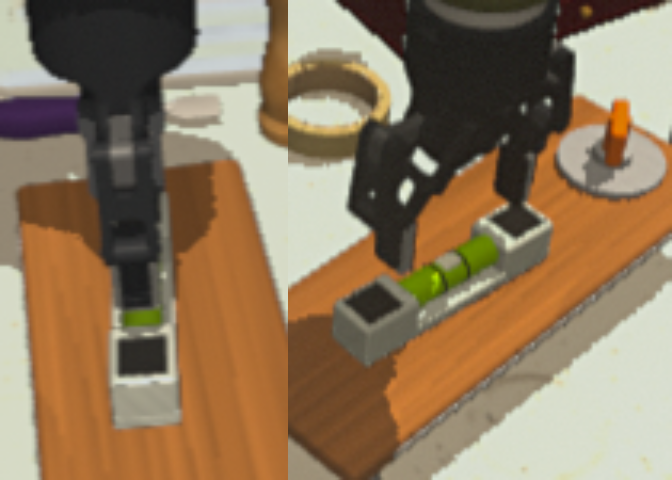

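View pics/w11.png

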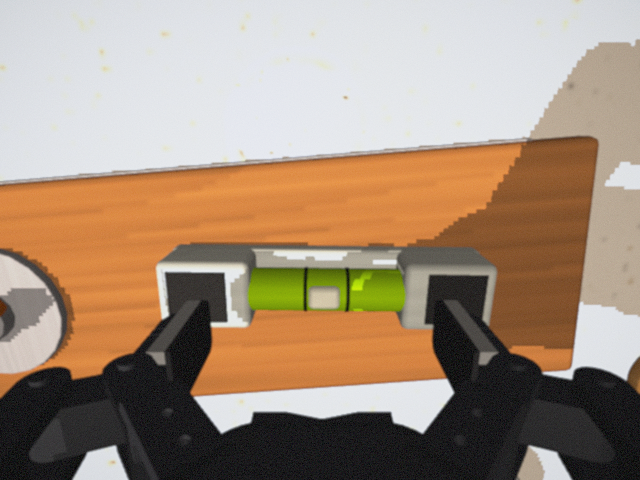

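```bash
python3 - <<'E'
from h import *
for n,r,v in (('w11',(240,330),(272,308)),('w10',(275,385),(222,247))):
    im=load(n)['image'].astype(int)
    print(n)
    # ring rows vs bubble rows
    hsv=cv2.cvtColor(im.astype(np.uint8),cv2.COLOR_BGR2HSV)
    m=(hsv[...,1]<90)&(hsv[...,2]>120); m[:v[0]]=0;m[v[1]:]=0
    m[:,:300 if n=='w11' else 310]=0; m[:,350 if n=='w11' else 346:]=0
    nn,lab,st,ce=cv2.connectedComponentsWithStats(m.astype(np.uint8)); print(st,ce)
    for y in range(v[0],v[1],3):
        g=im[y,r[0]:r[1],1]; print(y,[(r[0]+i) for i in range(2,len(g)-2) if g[i]<g[i-2]-35 and g[i]<g[i+2]-35])
E
python3 - <<'E'
import sys; sys.path.insert(0,'.')
import os; os.chdir('.')
from h import *
w=load('w11');cv2.imwrite('pics/w11z.png',cv2.resize(w['image'][262:318,290:365],None,fx=10,fy=10,interpolation=cv2.INTER_NEAREST))
E
```

```text
w11
[[     0      0    640    480 306560]
 [   309    286     31     22    640]] [[319.4916297  239.38059108]
 [323.509375   296.696875  ]]
272 [305]
275 [305]
278 [305]
281 [305]
284 [305]
287 [305]
290 [305]
293 [305]
296 [304, 305]
299 [304, 305]
302 [304, 305]
305 [304, 305]
w10
[[     0      0    640    480 306925]
 [   316    232     21     14    275]] [[319.49382422 239.50088458]
 [326.39272727 238.51272727]]
222 [315, 342]
225 [279, 314, 315, 342]
228 [278, 314, 315, 342]
231 [314, 315, 342]
234 [314, 315, 342]
237 [314, 315, 342]
240 [314, 315, 342]
243 [314, 315, 342]
246 [314, 315, 342]
```

View pics/w11z.png

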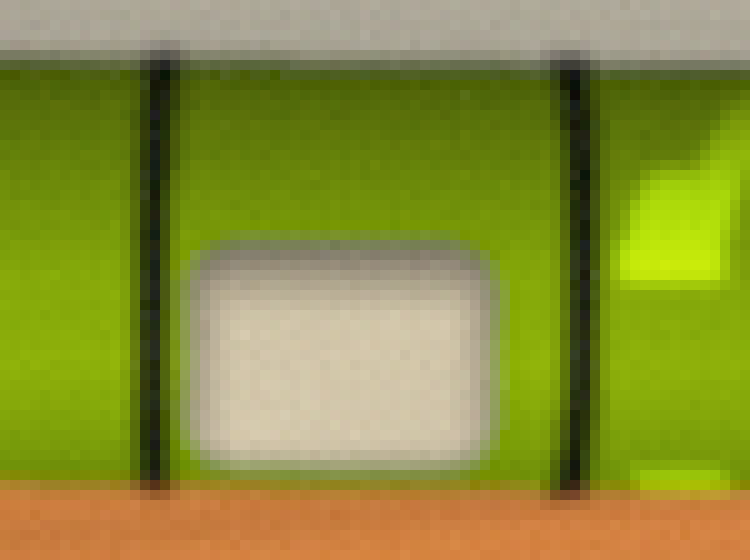

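Call:
step_arm(commands=[[[0,0,-0.1],0],[[0,0,-0.05],0],[[0,0,0],0]])

```text
time_s: 17.7
eef_pos: [491.6, 45.8, 110.2]
ee_rot: [0.707, -0.0, 0.707, 0.0]
force: [-0.2, -0.3, -0.1]
grip_width: 0.999
```

Call:
step_arm(commands=[[[0,0,-0.05],0],[[0,0,0],0]])

```text
time_s: 17.9
eef_pos: [491.7, 45.7, 108.3]
ee_rot: [0.707, -0.0, 0.707, 0.0]
force: [-0.0, 0.5, 0.1]
grip_width: 1.004
```

Call:
step_arm(commands=[[[0,0,-0.05],0],[[0,0,0],0]])

```text
time_s: 18.1
eef_pos: [491.6, 45.7, 106.3]
ee_rot: [0.707, -0.0, 0.707, 0.0]
force: [0.0, -0.4, -0.3]
grip_width: 0.999
```

Call:
step_arm(commands=[[[0,0,-0.05],0],[[0,0,-0.03],0],[[0,0,0],0]])

```text
time_s: 18.4
eef_pos: [491.6, 45.8, 103.1]
ee_rot: [0.707, -0.0, 0.707, 0.0]
force: [0.5, 0.1, 0.4]
grip_width: 1.002
```

Call:
step_arm(commands=[[[0,0,-0.05],0],[[0,0,0],0]])

```text
time_s: 18.6
eef_pos: [491.7, 45.8, 101.1]
ee_rot: [0.707, -0.0, 0.707, 0.0]
force: [0.9, -0.7, 0.8]
grip_width: 1.001
```

Call:
step_arm(commands=[[[0,0,-0.025],0],[[0,0,0],0]])

```text
time_s: 18.8
eef_pos: [491.7, 45.7, 100.2]
ee_rot: [0.707, -0.0, 0.707, 0.0]
force: [-0.5, -0.3, -0.2]
grip_width: 1.002
```

Run:
```python
from h import *
s=shot('side','s12');c=shot('scene','c12')
cv2.imwrite('pics/c12z.png',np.hstack([cv2.resize(s['image'][200:350,220:310],None,fx=3.2,fy=3.2),cv2.resize(c['image'][160:310,330:450],None,fx=3.2,fy=3.2)]))
```

```text
(no output)
```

View pics/c12z.png

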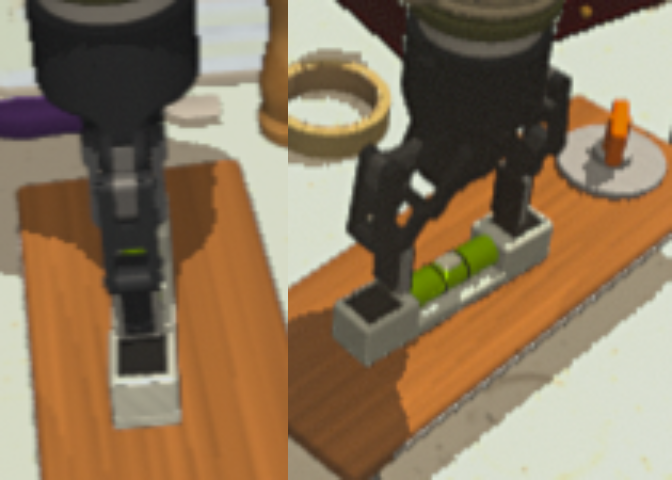

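Call:
step_arm(commands=[[[0,0,-0.025],0],[[0,0,0],0]])

```text
time_s: 19.1
eef_pos: [491.7, 45.7, 99.2]
ee_rot: [0.707, -0.0, 0.707, 0.0]
force: [-0.5, -0.2, 0.0]
grip_width: 1.002
```

Call:
step_arm(commands=[[[0,0,-0.025],0],[[0,0,0],0]])

```text
time_s: 19.3
eef_pos: [491.7, 45.7, 98.2]
ee_rot: [0.707, -0.0, 0.707, 0.0]
force: [0.7, 0.0, 0.9]
grip_width: 1.0
```

Call:
step_arm(commands=[[[0,0,-0.025],0],[[0,0,0],0]])

```text
time_s: 19.5
eef_pos: [491.7, 45.7, 97.2]
ee_rot: [0.707, -0.0, 0.707, 0.0]
force: [0.7, -1.0, -0.3]
grip_width: 0.998
```

Call:
step_arm(commands=[[[0,0,-0.025],0],[[0,0,0],0]])

```text
time_s: 19.7
eef_pos: [491.7, 45.8, 96.2]
ee_rot: [0.707, -0.0, 0.707, 0.0]
force: [-0.3, 0.1, 0.3]
grip_width: 1.0
```

Call:
step_arm(commands=[[[0,0,-0.02],0],[[0,0,0],0]])

```text
time_s: 19.9
eef_pos: [491.7, 45.7, 95.4]
ee_rot: [0.707, -0.0, 0.707, 0.0]
force: [0.0, -0.2, 0.2]
grip_width: 1.003
```

Call:
step_arm(commands=[[[0,0,-0.02],0],[[0,0,0],0]])

```text
time_s: 20.1
eef_pos: [491.7, 45.7, 94.6]
ee_rot: [0.707, -0.0, 0.707, 0.0]
force: [0.4, -0.0, 0.2]
grip_width: 1.001
```

Call:
step_arm(commands=[[[0,0,-0.015],0],[[0,0,0],0]])

```text
time_s: 20.3
eef_pos: [491.8, 45.7, 94.3]
ee_rot: [0.707, -0.0, 0.707, 0.0]
force: [-0.3, 0.0, 3.1]
grip_width: 1.0
```

Contact (3 N). Pressing a little further.

Call:
step_arm(commands=[[[0,0,-0.012],0],[[0,0,0],0],[[0,0,0],0]])

```text
time_s: 20.6
eef_pos: [491.8, 45.7, 94.2]
ee_rot: [0.707, -0.0, 0.707, 0.0]
force: [-2.2, 0.3, 7.7]
grip_width: 1.0
```

Call:
step_arm(commands=[[[0,0,-0.006],0],[[0,0,0],0],[[0,0,0],0],[[0,0,0],0],[[0,0,0],0]])

```text
time_s: 21.1
eef_pos: [491.8, 45.7, 94.2]
ee_rot: [0.707, -0.0, 0.707, 0.0]
force: [-5.0, 1.2, 10.3]
grip_width: 0.999
```

Call:
step_arm(commands=[[[0,0,0],0],[[0,0,0],0],[[0,0,0],0],[[0,0,0],0],[[0,0,0],0]])

```text
time_s: 21.6
eef_pos: [491.9, 45.7, 94.2]
ee_rot: [0.707, -0.0, 0.707, 0.0]
force: [-4.1, -0.2, 10.4]
grip_width: 0.998
```

Call:
step_arm(commands=[[[0,0,0],0],[[0,0,0],0],[[0,0,0],0],[[0,0,0],0],[[0,0,0],0]])

```text
time_s: 22.1
eef_pos: [491.9, 45.7, 94.2]
ee_rot: [0.707, -0.0, 0.707, 0.0]
force: [-4.1, 0.7, 10.5]
grip_width: 0.998
```

Run:
```python
from h import *
from rig import ctrl
w=shot('wrist','w13');s=shot('side','s13');c=shot('scene','c13')
q=ctrl.sense();print(q['force'],q['wrist_torque'],q['eef_pos'])
cv2.imwrite('pics/c13z.png',np.hstack([cv2.resize(w['image'][180:420,150:500],None,fx=1.25,fy=1.25),cv2.resize(c['image'][180:280,335:435],None,fx=3,fy=3)]))
cv2.imwrite('pics/w13z.png',cv2.resize(w['image'][280:350,280:375],None,fx=8,fy=8))
```

```text
[-4.04596323  0.42416613 10.07964682] [-0.32352479  0.59031177 -0.15393944] [491.87307127  45.72388045  94.16868154]
```

View pics/c13z.png

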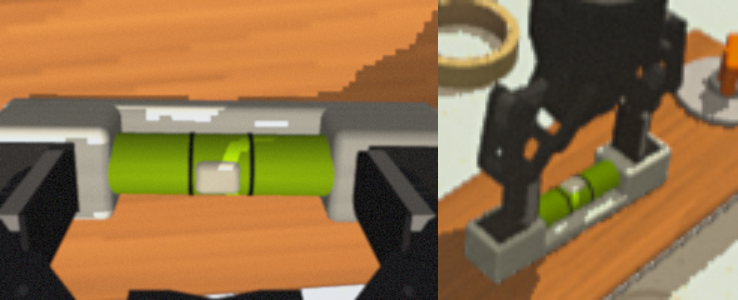

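View pics/w13z.png

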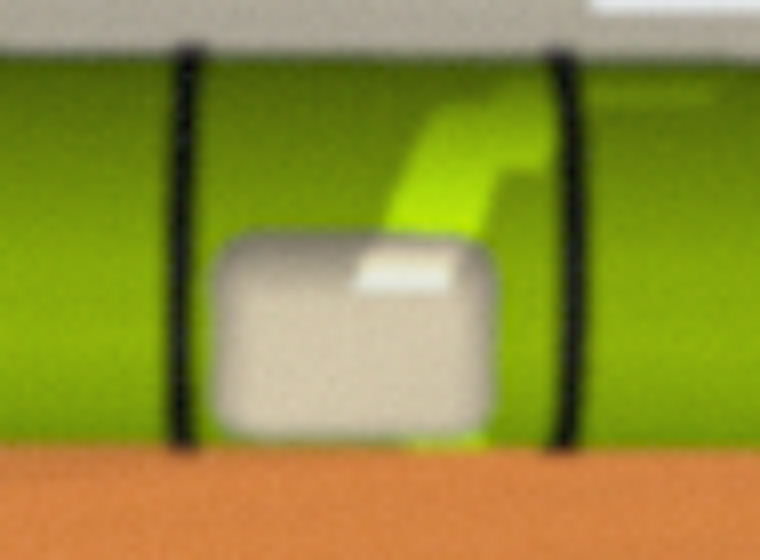

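View pics/s13.png

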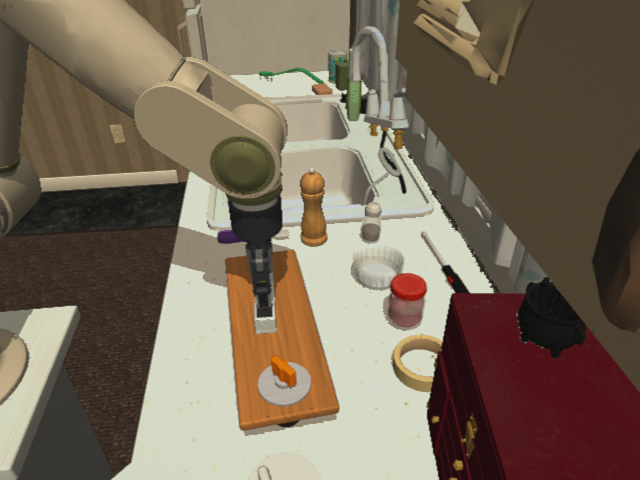

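Run:
```python
from rig import ctrl,ticket
print(ctrl.sense()['force']); print(ticket.finish_job())
```

```text
[-4.04596323  0.42416613 10.07964682]
the job is handed in; nothing more can be done
None
```

I handed the job in at about 22 s, with the arm still pressing the spirit level at about 10 N and the bubble between the lines.

- **Cap:** I lifted it off by its tab and set it upright on the open worktop, with its axis near (503, -258) mm. It stands clear of the shelf.
- **Wing screw:** I turned it about 1.0 rad clockwise and let go.
- **Press:** the open fingertips rest on the two dark press pads of the level, one finger on each side of the vial. The level still lies along the shelf.

**Last checks:**
- **Force:** the vertical force read 10.1 N, steady over the last second, with about 4 N sideways.
- **Bubble:** the wrist camera put it about 1.0 mm off centre towards -y, inside the 3 mm limit. Earlier wrist readings gave 1.0 to 1.5 mm. The scene and side views suggested it was almost exactly centred, so the views disagree by about 1 mm. I did not trim the screw further.
- **Other things:** the final side view showed the salt, pepper mill, jam jar and tape apparently where they began. The arm hid most of the scraper, and I checked these only by eye.

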